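# Shoot and lock the barrel bolt of a wall cabinet

### The arm

A 6-joint arm with a two-finger parallel gripper is mounted at the origin on the work surface. World frame = base frame: x ahead of the robot, y to its left, z up, the work surface at z = 0. Lengths are in m, angles in degrees, forces in N, time in s.
With the tool pointing down it reaches from about 0.25 to 0.725 m from the base axis. Payload 9.7 kg.
Tool frame: the origin (TCP) lies at the very end of the fingers, on their centre line; the grasp point (between the pads) lies grasp_offset behind it (grasp_offset is the distance from the TCP to the grasp point, in m); z points along the fingers, y is the line along which they close (so a half turn about z gives the same grasp; the last joint's range is limited). The gripper opens to 85 mm and grips with 20 to 120 N. Pads are 22 mm wide; open, the fingers measure 114 mm over their backs; the gripper's body (76 mm by 85 mm) begins 54 mm behind the grasp point. The pads swing forward as they close: fully open they stand 13 mm farther back than shut.
Start: joints at [-74.771, 4.979, 10.078, 95.1, 0, 90], TCP at [0.144, -0.531, 0.231] pointing down, gripper open.
Joint ranges: [-179.16, 179.16], [-48.56, 103.87], [-65.8, 70.77], [-126.05, 130.52], [-82.76, 87.17], [-180, 180]. Speed limits (degrees/s): [127.2, 127.2, 147.25, 180, 180, 180].

### API

Orientations are given as [roll, pitch, yaw] about the fixed x, y, z axes, in that order (R = Rz(yaw) Ry(pitch) Rx(roll)).
In Python, from workcell import get_obs, camera, calibration, job_done, recognise, cut_out, mark_of, grasp_offset gives the robot as it stands.
- The arm moves only by the tool servo_tool, never from a script. Its argument "moves" is a list of rows, each a list of 3 entries, a list of its own where there are three numbers: the turn, a rotation vector about the tool's x, y, z in degrees, then the shift along the tool's x, y, z in m, then the opening in per cent of the stroke, from 0 (shut) to 100 (fully open). In form: [[[ax, ay, az], [x, y, z], claw], ...]. A call has 1 to 12 rows; each row shifts and turns the commanded pose from where the row before left it, along the tool's axes as they then stand; what a row does not reach is not made up. A row lasts 1/10 s, in which the tool goes at most 50 mm and 8.59 degrees, less where a joint would pass 70% of its speed; a pose out of reach is approached as far as the arm can. A call is refused whole if a number of a shift passes 0.05 or a number of a turn 8.59, either way. A call with a gripper value outside its range is refused whole. The fingers move at their own pace and stop on an object; "force" is the grip in N (left out, the last holds). Time passes only in rows, so rows that do not move let the fingers close. It gives the time, the measured TCP pose, the force, the opening and the grip force at its end, in the units of the state.
- get_obs(): the state, without advancing time (a new reading comes with each control period).
- camera(name): name is "scene" or "top" or "wrist"; returns (picture, depth): 384x512x3 uint8, red, green, blue; 384x512 float32, m along the optical axis (not along the pixel's ray), 0 where there is no reading.
- calibration(name): a dict with "camera_matrix" (3x3 intrinsics, pixels), "R" (3x3) and "t" (3): a world point X has camera coordinates R X + t. Camera axes: x right, y down, z forward; pixel columns grow to the right and rows downward; lengths in m; the calibration is good to about 2 mm. A picture is of the moment at which its call begins: read the wrist's pose just before it. calibration takes no time and is no camera call; for the wrist camera it gives the pose at the moment of the call.
- job_done(): hands the job in; it is judged then, once.
Trained networks look in the newest picture that a camera, given by its name, has taken for a name from the list of things; names that differ only in an ending like _2 or _b are one class to them, and where a whole thing is asked for, a point or a joint stands for the part that bears it (a point fixed in the world has none). Each returns a list of dicts, best first, with "score" (0 to 1); they miss things now and then, are a little off and sometimes report something else, mostly with a low value. They report only what shows in the picture. A call takes as long as a camera call.
- recognise(name, camera): "xyz" ([x, y, z] in m, in the coordinates of the camera as it stood for that picture, good to about 4 mm: the middle of the surface that is visible of it).
- cut_out(name, camera): "mask" (384x512 bool, what is visible of it).
- mark_of(name, camera): "xyz" ([x, y, z] in m, in the coordinates of the camera as it stood for that picture, good to about 4 mm: a listed point, or the origin of a listed thing).
The state is a dict: "time": time; "q": joint angles; "qd": joint speeds; "joint_efforts": joint torques, N m; "ee_pos": TCP position; "tcp_rot": TCP orientation; "wrist_force": force on the tool from outside, world axes, zero at the start; "torque": the same for the moment, N m; "opening": finger opening in m; "grasp_force": force on a finger pad.
Only numpy, scipy, OpenCV 4.12 (cv2) and the standard library are available. Lean on these libraries where they do the work, as an engineer would, in place of code of your own. Each camera call takes 0.05 s, during which the arm holds its last target. There are 200 camera calls.

### The job

The small plywood cabinet lies on its back on the bench with its door shut but not bolted. Push the door's barrel bolt by its black knob all the way into the keeper on the frame, then push the knob over sideways and down into the notch of the barrel as far as it goes, so that the bolt is locked. Keep the door shut, and leave the jar, the glue bottle and the screwdriver where they are.

Things in the scene. Friction and masses are not known exactly. Their poses are not given: they have to be found in the camera images.
- cabinet: Wall cabinet lying on its back, fixed to the bench: 380 (x) x 300 (y) x 120 mm high, plywood, with darker frame strips 42 mm wide round the flush door. Origin: centre of its underside, on the bench; z up. Its level top face (door and frame) is at z = 120 mm. Door hinged along the -y side. A fixed dark wooden pull, 30 mm across, 28 mm high, stands on the door at x = 92, y = 78 mm.
- barrel (a point): Point on the bolt's axis, at cabinet x = 0, y = 0, z = 133 mm; axes as the cabinet's, bolt along y. Steel barrel, 20 mm across, y = -42 to 96 mm, on a 40 mm wide plate on the door; the slot's lips reach 146 mm above the bench. An L-shaped slot: along the top (+y), then at its +y end a notch round the -x side.
- keeper (a point): Middle of the keeper, a steel staple on the frame that takes the bolt's end: 26 (x) x 20 (y) mm, top 145 mm above the bench; at cabinet x = 0, y = 129 mm, z = 133 mm.
- bolt (a joint): Travel of the bolt along the cabinet's +y towards the keeper, in m: 0 drawn back, 0.050 fully shot (end of the slot). At the start 0 to 0.015. It stays where it is left; sliding takes about 2 N.
- handle (a joint): Angle of the bolt's handle about the bolt's axis, in rad: 0 upright (start), growing as it falls towards the cabinet's -x side; 1.40 fully down in the notch (stop). The slot keeps it within about -0.1 to 0.2 until the bolt is shot at least 0.0455, where the notch lets it turn; there the bolt stays within 0.0455 to 0.050. It stays where left; turning takes about 1.5 N at the knob.
- knob (a point): Centre of the black ball knob, 22 mm across, at the end of the handle's round stem (8 mm thick), 40 mm from the bolt's axis: upright it is 173 mm above the bench; fully down, 140 mm above the bench and 39 mm to the cabinet's -x side of the axis. In the cabinet's frame its y equals bolt.
- door (a joint): Opening angle of the cabinet's door (210 mm wide, 1.2 kg), in rad: 0 shut, growing as its +y edge lifts. It lies shut by its own weight.
- jar: Bystander: small amber jar of screws with a steel cap, 44 mm across, 52 mm high, standing loose on the door about 100 mm to the -x side of the bolt. Origin: centre of its underside.
- glue: Bystander: yellow glue bottle with an orange cap, 60 mm across, 165 mm high, standing loose on the bench about 75 mm beyond the cabinet's keeper (+y) side. Origin: centre of its underside.
- screwdriver: Bystander: red-handled screwdriver, 200 mm long, lying loose on the bench on the cabinet's hinge (-y) side. Origin: its middle, underneath; its x axis runs from handle to blade.

How it is judged:
By the outcome, as a careful person would: the job done as asked, in the order asked, and still so for the second after the job is handed in, with the robot touching nothing.
It also fails if it takes over 42 s, if anything falls off the work surface, if the arm or the gripper's body presses on something with over 40 N, if the wrist force passes 120 N, or if a joint passes its speed limit or range.

## Working session

There is one attempt and no reset: what is moved stays moved. The work goes in short steps, Python scripts to look and compute and a tool call to move; the robot and the scene stay as the last step left them, time stands still between calls to the robot, and variables do not carry over. Pictures are saved under pics/ and viewed, at most 10 in all, crops included, and the job is handed in when it is done.

Besides the shell and the picture viewer there is one more tool, called after "Request:" as name(argument=value, ...) on one line, values as JSON. servo_tool: Moves the arm, as the interface text tells. Its arguments: {"type":"object","properties":{"moves":{"type":"array"},"force":{"type":"number"}},"required":["moves"]}

```bash
mkdir -p pics; cat > h.py <<'E'
import numpy as np, cv2
from workcell import *
def w(name,cam,f=mark_of):
    c=calibration(cam); r=f(name,cam)
    return [(np.round(c['R'].T@(np.array(d['xyz'])-c['t']),4).tolist(),round(d['score'],2)) for d in r[:2]]
E
python3 - <<'E'
from h import *
o=get_obs();print(o['time'],o['ee_pos'],o['tcp_rot'],grasp_offset,o['wrist_force'])
ps=[]
for c in ['scene','top']:
    p,d=camera(c);ps.append(p)
    for n in ['cabinet','barrel','keeper','knob','jar','glue','screwdriver']: print(c,n,w(n,c))
cv2.imwrite('pics/a.png',cv2.resize(np.hstack(ps)[:,:,::-1],(800,300)))
cv2.imwrite('pics/top.png',ps[1][:,:,::-1])
print(get_obs()['time'])
E
```

```text
0.0 [ 0.14440926 -0.53047295  0.23057771] [-1.79923842e+02 -2.10616735e-04  1.52277735e+01] 0.0187 [-0.33035114 -1.14552689 -1.2777939 ]
scene cabinet [([0.5475, 0.0034, 0.0031], 0.67)]
scene barrel [([0.5475, 0.0058, 0.133], 0.61)]
scene keeper []
scene knob [([0.5411, 0.0174, 0.175], 0.54)]
scene jar [([0.4825, -0.0996, 0.1197], 0.8)]
scene glue [([0.5142, 0.2298, -0.0019], 0.85)]
scene screwdriver [([0.6328, -0.2157, 0.0012], 0.65), ([0.546, 0.0034, 0.0022], 0.39)]
top cabinet [([0.5511, 0.0059, -0.0013], 0.73), ([0.546, 0.0072, 0.1335], 0.2)]
top barrel [([0.5465, 0.0082, 0.1313], 0.58)]
top keeper [([0.49, 0.1235, 0.1319], 0.92)]
top knob [([0.5396, 0.0246, 0.1693], 0.41)]
top jar [([0.4897, -0.0975, 0.1202], 0.74)]
top glue [([0.5073, 0.2283, 0.0025], 0.87), ([0.4871, -0.0993, 0.1213], 0.72)]
top screwdriver [([0.6345, -0.2114, 0.0017], 0.84)]
0.8
```

View pics/a.png

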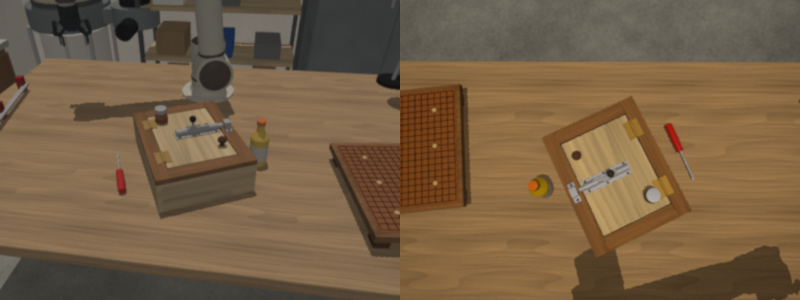

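Two views agree: barrel at (0.547, 0.007), cabinet yaw about 26°, bolt about 12 mm out. In the right-hand (top) picture the bolt runs from the knob (610,173) to the keeper (574,193), with the jar at (652,194). I'll approach with closed fingers, tool x along cabinet +x.

Request:
servo_tool(moves=[[[0,0,-5.4],[0,0,-0.01],0],[[0,0,-5.4],[0,0,-0.01],0],[[0,0,0],[0.043,-0.018,0],0],[[0,0,0],[0.043,-0.018,0],0],[[0,0,0],[0.043,-0.018,0],0],[[0,0,0],[0.043,-0.018,0],0],[[0,0,0],[0.043,-0.018,0],0],[[0,0,0],[0.043,-0.018,0],0],[[0,0,0],[0.043,-0.018,0],0],[[0,0,0],[0.043,-0.018,0],0],[[0,0,0],[0.043,-0.018,0],0],[[0,0,0],[0.043,-0.018,0],0]])

```text
time: 2.0
ee_pos: [0.4529, -0.1785, 0.2516]
tcp_rot: [180.0, -0.0, 26.0]
wrist_force: [0.1, -0.6, -0.4]
opening: 0.0005
grasp_force: 0.0
```

```bash
python3 - <<'E'
from h import *
o=get_obs();print(o['time'],o['ee_pos'],o['tcp_rot'],o['opening'],o['wrist_force'])
p,d=camera('wrist')
for n in ['barrel','keeper','knob','jar']: print(n,w(n,'wrist'))
cv2.imwrite('pics/w1.png',p[:,:,::-1])
E
```

```text
2.0 [ 0.45286955 -0.1785255   0.25156029] [ 1.79963413e+02 -2.72410063e-02  2.60366120e+01] 0.0004961754029728698 [ 0.09433729 -0.593391   -0.37278756]
barrel []
keeper []
knob []
jar [([0.4861, -0.0979, 0.1146], 0.61)]
```

View pics/w1.png

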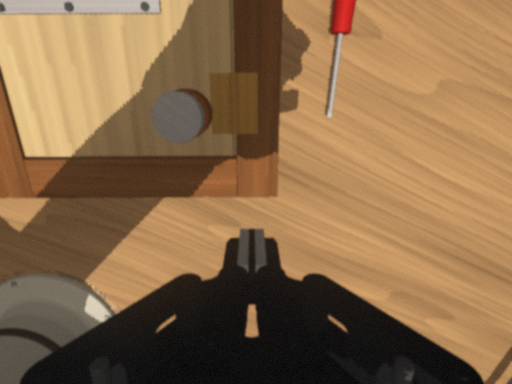

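The view is square to the cabinet's edges (edges at row 197 and column 277), so the 26° yaw holds. The jar is at (180,115). I'll move closer for a precise look at the knob and barrel.

Request:
servo_tool(moves=[[[0,0,0],[0.02,-0.035,0],0],[[0,0,0],[0.02,-0.035,0],0],[[0,0,0],[0.02,-0.02,0],0],[[0,0,0],[0,0,0],0]])

```text
time: 2.65
ee_pos: [0.4663, -0.0721, 0.2516]
tcp_rot: [180.0, -0.0, 26.1]
wrist_force: [-0.9, -0.4, -0.6]
opening: -0.0
grasp_force: 0.0
```

```bash
python3 - <<'E'
from h import *
o=get_obs();print(o['time'],o['ee_pos'],o['tcp_rot'],o['opening'],o['wrist_force'])
p,d=camera('wrist')
R=np.array([[.8988,.4384],[-.4384,.8988]])
for n in ['barrel','keeper','knob']:
    for x,s in w(n,'wrist'): print(n,x,s,'tool-rel',R@(np.array(x[:2])-o['ee_pos'][:2]))
cv2.imwrite('pics/w2.png',p[:,:,::-1])
c=calibration('wrist')
for m in cut_out('knob','wrist')[:1]:
    v,u=np.where(m['mask']&(d>0));z=d[v,u];K=c['camera_matrix']
    X=np.c_[(u-K[0,2])*z/K[0,0],(v-K[1,2])*z/K[1,1],z]
    X=(X-c['t'])@c['R']; t=X[X[:,2]>.165]
    A=np.c_[2*t,np.ones(len(t))];s=np.linalg.lstsq(A,(t**2).sum(1),rcond=None)[0]
    print(m['score'],len(t),t.mean(0),X.max(0),'sphere',s[:3],np.sqrt(s[3]+s[:3]@s[:3]))
    print(R@(s[:2]-o['ee_pos'][:2]), u.min(),u.max(),v.min(),v.max())
E
```

```text
2.65 [ 0.46626947 -0.07207908  0.25156268] [ 1.79997661e+02 -4.52764532e-02  2.60666399e+01] -4.2063873630627964e-05 [-0.86991155 -0.38164214 -0.63679536]
barrel [0.5491, 0.0027, 0.1304] 0.68 tool-rel [0.10723123 0.03089853]
keeper [0.4865, 0.1196, 0.1323] 0.79 tool-rel [0.10221531 0.16341209]
keeper [0.6266, -0.2129, -0.001] 0.75 tool-rel [ 0.08236919 -0.19685875]
knob [0.5368, 0.0144, 0.1767] 0.87 tool-rel [0.10130527 0.04680681]
knob [0.5471, -0.0007, 0.1305] 0.52 tool-rel [0.10394307 0.02871941]
0.9 796 [0.53995847 0.01266351 0.18037194] [0.55066826 0.03223134 0.1851341 ] sphere [0.53979192 0.01407576 0.17362887] 0.010475725164184636
[0.10385226 0.04520373] 169 200 40 73
```

View pics/w2.png

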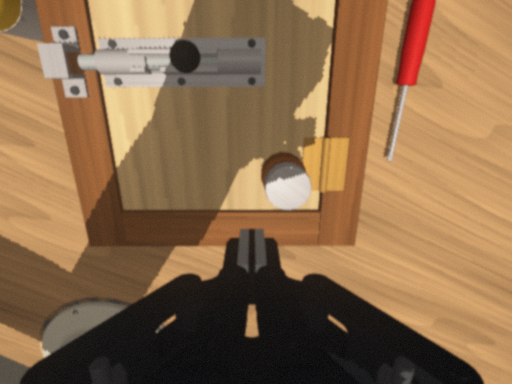

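The knob's sphere fit is 104 mm along tool x and 45 mm along cabinet +y from the TCP (pixel (185,57)). The bolt is about 11 mm out and the handle is upright. I'll go behind the knob and lower.

Request:
servo_tool(moves=[[[0,0,0],[0.035,0,0],0],[[0,0,0],[0.035,0,0],0],[[0,0,0],[0.034,0,0],0],[[0,0,0],[0,0,0.035],0],[[0,0,0],[0,0,0.035],0],[[0,0,0],[0,0,0.022],0],[[0,0,0],[0,0,0],0]])

```text
time: 3.6
ee_pos: [0.5581, -0.0285, 0.1558]
tcp_rot: [-179.8, 0.3, 25.9]
wrist_force: [-0.4, -0.0, -0.5]
opening: 0.0001
grasp_force: 0.0
```

```bash
python3 - <<'E'
from h import *
o=get_obs();print(o['time'],o['ee_pos'],o['tcp_rot'],o['opening'],o['wrist_force'])
R=np.array([[.8988,.4384],[-.4384,.8988]])
print(R@(np.array([.5398,.0141])-o['ee_pos'][:2]))
p,d=camera('wrist')
cv2.imwrite('pics/w3.png',p[:,:,::-1])
E
```

```text
3.6 [ 0.55807128 -0.02849198  0.155815  ] [-179.8481358     0.29139484   25.94071178] 0.0001371966792137413 [-0.44747623 -0.03558807 -0.49622733]
[0.0022501 0.0462918]
```

View pics/w3.png

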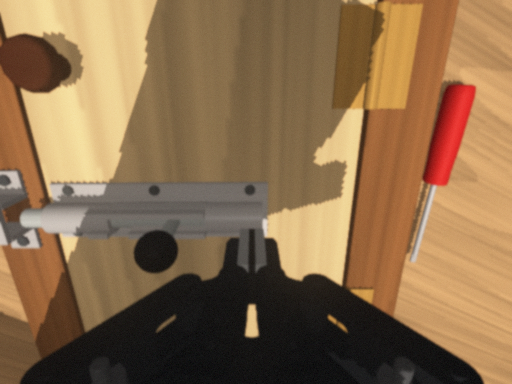

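The fingertips (252,255) are in line behind the knob (156,251). Now I'll push along cabinet +y.

Request:
servo_tool(moves=[[[0,0,0],[0.002,-0.008,0],0],[[0,0,0],[0,-0.008,0],0],[[0,0,0],[0,-0.006,0],0],[[0,0,0],[0,-0.006,0],0],[[0,0,0],[0,-0.006,0],0],[[0,0,0],[0,-0.006,0],0],[[0,0,0],[0,-0.005,0],0],[[0,0,0],[0,-0.005,0],0],[[0,0,0],[0,0,0],0]])

```text
time: 4.55
ee_pos: [0.5392, 0.019, 0.1592]
tcp_rot: [-180.0, 0.0, 26.1]
wrist_force: [1.8, 0.2, -0.3]
opening: 0.0001
grasp_force: 0.0
```

```bash
cat > s.py <<'E'
from h import *
o=get_obs();R=np.array([[.8988,.4384],[-.4384,.8988]])
print(o['time'],o['ee_pos'],'F cab',R@o['wrist_force'][:2],o['wrist_force'][2])
print('tcp in cab, y=bolt-ish origin knob0:',R@(o['ee_pos'][:2]-np.array([.5398,.0141])))
E
python3 s.py
```

```text
4.55 [0.53922884 0.01900326 0.15920342] F cab [ 1.70921923 -0.59379299] -0.2941323689977905
tcp in cab, y=bolt-ish origin knob0: [0.00163623 0.00465745]
```

Request:
servo_tool(moves=[[[0,0,0],[0,-0.004,0],0],[[0,0,0],[0,-0.004,0],0],[[0,0,0],[0,-0.003,0],0],[[0,0,0],[0,0,0],0]])

```text
time: 4.95
ee_pos: [0.5347, 0.0282, 0.1592]
tcp_rot: [179.9, 0.0, 26.0]
wrist_force: [0.7, -3.7, 0.0]
opening: -0.0
grasp_force: 1.8
```

```bash
python3 s.py; python3 - <<'E'
from h import *
p,d=camera('wrist')
print(w('knob','wrist'))
cv2.imwrite('pics/w4.png',p[:,:,::-1])
E
```

```text
4.95 [0.53472715 0.02816902 0.15924634] F cab [-0.99227402 -3.61075888] 0.02873871083149468
tcp in cab, y=bolt-ish origin knob0: [0.00160838 0.01486917]
[([0.521, 0.0493, 0.1783], 0.59)]
```

View pics/w4.png

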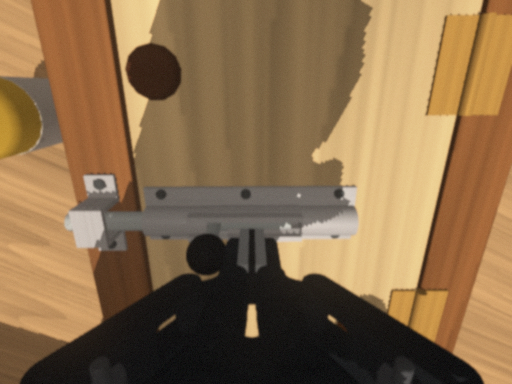

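The fingers are against the knob (207,254). I'll keep pushing to the end stop.

Request:
servo_tool(moves=[[[0,0,0],[0,-0.002,0],0],[[0,0,0],[0,-0.002,0],0],[[0,0,0],[0,0,0],0]])

```text
time: 5.35
ee_pos: [0.5342, 0.0294, 0.1595]
tcp_rot: [179.6, 0.0, 25.9]
wrist_force: [7.5, -17.8, -1.6]
opening: -0.0003
grasp_force: 9.5
```

```bash
python3 s.py
```

```text
5.35 [0.53421156 0.02935076 0.15948301] F cab [ -1.03733178 -19.28599801] -1.5942345484984193
tcp in cab, y=bolt-ish origin knob0: [0.00166305 0.01615735]
```

End stop reached (19 N, no further travel). I'll back off and go round to the +x side of the knob.

Request:
servo_tool(moves=[[[0,0,0],[0,0.01,0],0],[[0,0,0],[0,0.015,0],0],[[0,0,0],[0.018,0,0],0],[[0,0,0],[0.02,0,0],0],[[0,0,0],[0,-0.022,0],0],[[0,0,0],[0,-0.022,0],0],[[0,0,0],[0,0,0],0]])

```text
time: 6.05
ee_pos: [0.5583, 0.067, 0.1591]
tcp_rot: [-179.9, 0.0, 26.1]
wrist_force: [0.1, -0.4, 0.8]
opening: 0.0
grasp_force: 0.0
```

```bash
python3 s.py; python3 - <<'E'
from h import *
p,d=camera('top')
print(w('knob','top'),w('jar','top'))
cv2.imwrite('pics/t5.png',cv2.resize(p[100:300,150:400,::-1],(750,600)))
E
```

```text
6.05 [0.55828238 0.06703714 0.15909501] F cab [-0.07020684 -0.43021439] 0.840218907285001
tcp in cab, y=bolt-ish origin knob0: [0.03981961 0.03947722]
[] [([0.4829, -0.0993, 0.1191], 0.64), ([0.552, 0.0041, -0.0028], 0.59)]
```

View pics/t5.png

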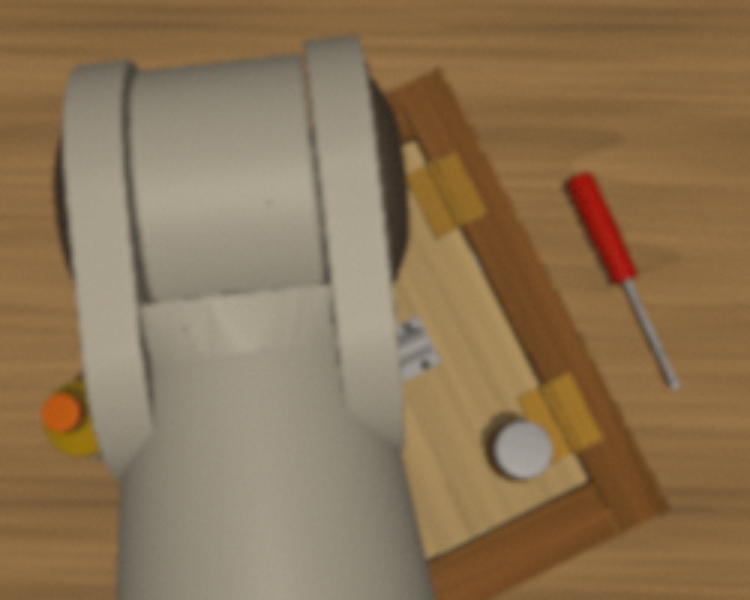

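The arm hides the knob in this view; the jar (522,449) and the screwdriver haven't moved. Now the sideways push along -x.

Request:
servo_tool(moves=[[[0,0,0],[-0.008,0,0],0],[[0,0,0],[-0.008,0,0],0],[[0,0,0],[-0.006,0,0],0],[[0,0,0],[-0.006,0,0],0],[[0,0,0],[-0.006,0,0],0],[[0,0,0],[-0.006,0,0],0],[[0,0,0],[0,0,0],0]])

```text
time: 6.9
ee_pos: [0.5221, 0.0478, 0.1593]
tcp_rot: [-180.0, 0.0, 26.0]
wrist_force: [-0.4, -0.3, -1.2]
opening: 0.0002
grasp_force: 0.0
```

```bash
python3 s.py; python3 - <<'E'
from h import *
p,d=camera('wrist')
print(w('knob','wrist'))
cv2.imwrite('pics/w6.png',p[:,:,::-1])
E
```

```text
6.9 [0.52211432 0.04778125 0.15931709] F cab [-0.48257886 -0.13676071] -1.1940839505490852
tcp in cab, y=bolt-ish origin knob0: [-0.00113003  0.03802611]
[]
```

View pics/w6.png

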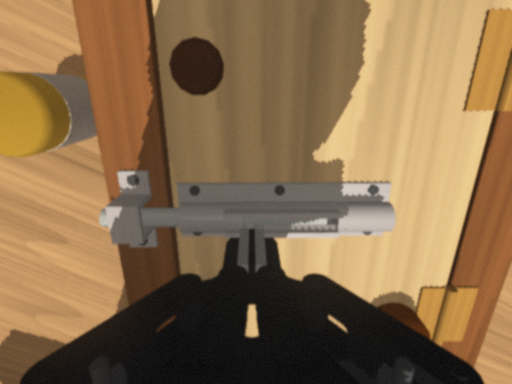

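The knob has swung out from under the fingers (it's now behind them, on the -x side). I'll push a little more, then rise, go over it and press down.

Request:
servo_tool(moves=[[[0,0,0],[-0.006,0,0],0],[[0,0,0],[-0.004,0,0],0],[[0,0,0],[0.006,0,0],0],[[0,0,0],[0,0,-0.02],0],[[0,0,0],[0,0,-0.02],0],[[0,0,0],[-0.018,0,0],0],[[0,0,0],[-0.018,0,0],0],[[0,0,0],[0,0,0.01],0],[[0,0,0],[0,0,0.008],0],[[0,0,0],[0,0,0.007],0],[[0,0,0],[0,0,0.006],0],[[0,0,0],[0,0,0],0]])

```text
time: 8.2
ee_pos: [0.4868, 0.0307, 0.1669]
tcp_rot: [-180.0, 0.1, 26.0]
wrist_force: [-0.7, -0.1, -0.1]
opening: -0.0001
grasp_force: 0.0
```

```bash
python3 s.py
```

```text
8.2 [0.486755   0.03068208 0.16693109] F cab [-0.61660374  0.23112838] -0.0864372552423876
tcp in cab, y=bolt-ish origin knob0: [-0.04040726  0.0381589 ]
```

Request:
servo_tool(moves=[[[0,0,0],[0,0,0.005],0],[[0,0,0],[0,0,0.004],0],[[0,0,0],[0,0,0.004],0],[[0,0,0],[0,0,0.003],0],[[0,0,0],[0,0,0.001],0],[[0,0,0],[0,0,0],0]])

```text
time: 8.8
ee_pos: [0.4871, 0.0306, 0.1511]
tcp_rot: [-180.0, -0.0, 26.0]
wrist_force: [0.1, -0.4, -0.1]
opening: 0.0001
grasp_force: 0.0
```

```bash
python3 s.py
```

```text
8.8 [0.48707202 0.03058983 0.15112919] F cab [-0.08759881 -0.45711835] -0.08746991097621673
tcp in cab, y=bolt-ish origin knob0: [-0.04016276  0.037937  ]
```

Request:
servo_tool(moves=[[[0,0,0],[0,0,0.001],0],[[0,0,0],[0,0,0.001],0],[[0,0,0],[0,0,0],0]])

```text
time: 9.1
ee_pos: [0.4871, 0.0305, 0.1501]
tcp_rot: [180.0, -0.1, 26.0]
wrist_force: [-2.8, -0.4, 6.2]
opening: -0.0003
grasp_force: 3.3
```

```bash
python3 s.py
```

```text
9.1 [0.48712423 0.03054442 0.15014316] F cab [-2.70355654  0.91647929] 6.21023287563514
tcp in cab, y=bolt-ish origin knob0: [-0.04013575  0.0378733 ]
```

Request:
servo_tool(moves=[[[0,0,0],[0,0,0.001],0],[[0,0,0],[0,0,0.001],0],[[0,0,0],[0,0,0],0]])

```text
time: 9.4
ee_pos: [0.4872, 0.0305, 0.1495]
tcp_rot: [179.9, -0.1, 26.0]
wrist_force: [-7.5, -0.7, 16.1]
opening: -0.0004
grasp_force: 8.3
```

```bash
python3 s.py
```

```text
9.4 [0.48715246 0.03048304 0.149455  ] F cab [-7.00028982  2.6606464 ] 16.066704739403743
tcp in cab, y=bolt-ish origin knob0: [-0.04013728  0.03780575]
```

Stiff at the stop (16 N at 149.5 mm). I'll rise, retreat to a viewing position and check.

Request:
servo_tool(moves=[[[0,0,0],[0,0,-0.01],0],[[0,0,0],[0,0,-0.04],0],[[0,0,0],[0,0,-0.05],0],[[0,0,0],[-0.04,0,0],0],[[0,0,0],[-0.04,0,0],0],[[0,0,0],[0,0,0],0]])

```text
time: 10.0
ee_pos: [0.4127, -0.0056, 0.2487]
tcp_rot: [179.9, -0.1, 26.0]
wrist_force: [-0.2, -0.1, -0.1]
opening: -0.0003
grasp_force: 0.0
```

```bash
python3 s.py; python3 - <<'E'
from h import *
p,d=camera('wrist'); c=calibration('wrist')
print(w('knob','wrist'),w('jar','wrist'))
cv2.imwrite('pics/w7.png',p[:,:,::-1])
R=np.array([[.8988,.4384],[-.4384,.8988]])
for m in cut_out('knob','wrist')[:1]:
    v,u=np.where(m['mask']&(d>0));z=d[v,u];K=c['camera_matrix']
    X=np.c_[(u-K[0,2])*z/K[0,0],(v-K[1,2])*z/K[1,1],z]
    X=(X-c['t'])@c['R']; t=X[X[:,2]>.135]
    s=np.linalg.lstsq(np.c_[2*t,np.ones(len(t))],(t**2).sum(1),rcond=None)[0]
    print('sphere',s[:3],np.sqrt(s[3]+s[:3]@s[:3]),'cab rel knob0',R@(s[:2]-[.5398,.0141]))
E
```

```text
10.0 [ 0.41274672 -0.00563259  0.24872169] F cab [-0.20704352 -0.04427186] -0.056148747646299124
tcp in cab, y=bolt-ish origin knob0: [-0.12284625  0.03796451]
[([0.4888, 0.0308, 0.1422], 0.97)] []
```

View pics/w7.png

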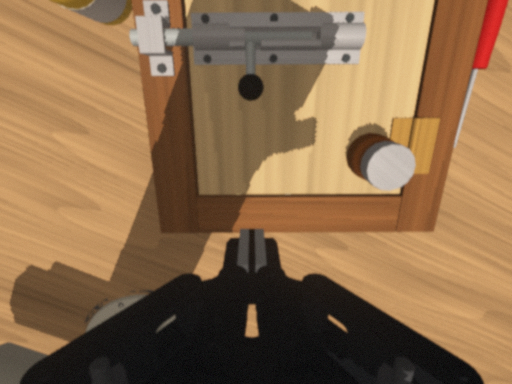

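The knob is down on the -x side (251,87) with its stem in the notch. It measures about 140 mm high and 39 mm over, the bolt end is through the keeper (152,37), and the door is shut with the jar in place (388,163).

```bash
python3 -c "
from workcell import *
print(job_done())"
```

```text
the job is handed in; nothing more can be done
None
```

The bolt is pushed fully into the keeper and its knob turned down to the stop in the notch; the door stayed shut, the jar, glue bottle and screwdriver were not touched, and the job was handed in at about 10 s of the 42 s limit.

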